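# Shut and bolt the cigar chest

## Task

The day's tubes are packed: with your fingertips, push the chest's open lid down until it is fully shut, without slamming it, and only then push the bolt on the front rail fully home by its knob, so that it locks the lid. Nothing is to be picked up: leave the jar, gauge and everything else standing where they are.

Things in the scene. Friction and masses are not known exactly. Their poses are not given: they have to be found in the camera images.
- chest: fixed wooden cigar chest on a white board 12 thick; 240 (x) x 260 (y) mm. Origin under its centre. Its +x points from the front rail to the hinge, +z up. The front rail is the solid strip x = -120..-40, flat top 95 above the origin; behind it (x = -40..+120) is the compartment that the lid covers.
- lid (a joint): hinge angle of the chest's lid, rad: 0 = fully shut (level, top flush with the rail), grows as it opens; starts 0.75 to 1.2, stop at 1.45. Flat panel 158 long x 260 wide x 10 mm thick, 0.25 kg, hinged along the chest's far (+x) side. Its stiff hinge holds it wherever it is left; a few newtons near the free edge move it.
- hinge_mid (a point): middle of the hinge line (which runs along chest y), at the underside of the lid: 120 ahead of the chest's origin, 85 above it (lengths in mm)
- lid_edge (a point): middle of the lid's free edge, on its outer (upper) face; 158 from the hinge line along the lid, and 10 off the hinge's plane. On the outer face, mid-width, stands a steel keeper (14 x 30, 13 proud), its centre 15 from the free edge; the rest of that face is bare (lengths in mm)
- bolt (a joint): slide bolt on the front rail, m: 0 = drawn right back, 0.034 = home against its stop, its tongue through the keeper on the shut lid; grows towards chest +x. Starts 0 to 0.008. Friction of about 2.5 N, no spring. (other lengths in mm)
- knob_top (a point): centre of the top of the bolt's upright steel knob, 15 dia x 26 high, standing on the 6 thick bolt bar on the rail (top is 32 above the rail); at chest x = -85 when drawn right back, y = 0. Bare rail lies behind it (bar's tail is 8 behind the knob's axis). (lengths in mm)
- paste_jar: glass paste jar with white cap, 40 dia x 40 high, standing on the chest's front rail left of the bolt (chest +y); origin under its centre (lengths in mm)
- ring_gauge: wooden ring gauge, plate 50 x 50 x 10 with two holes, lying on the front rail right of the bolt (chest -y); origin under its centre (lengths in mm)
- mould: wooden mould block, 200 x 85 x 62 high, beside the chest; origin under its centre (lengths in mm)
- cup: white cup, 72 dia x 85 high, beside the chest; origin under its centre (lengths in mm)
- punch: small tool with a dark wooden foot 35 x 50 x 30 with a steel stub 24 dia on top, 65 high in all, beside the chest; origin under its centre (lengths in mm)
- weight: dark steel disc weight, 50 dia x 30 high, beside the chest; origin under its centre (lengths in mm)

How it is judged:
By the outcome, as a careful person would: the job done as asked, in the order asked, and still so for the second after the job is handed in, with the robot touching nothing.
It also fails if it takes over 42 s, if anything falls off the work surface, if the arm or the gripper's body presses on something with over 40 N, if the wrist force passes 120 N, or if a joint passes its speed limit or range.

## Robot

A 6-joint arm with a two-finger parallel gripper is mounted at the origin on the work surface. World frame = base frame: x ahead of the robot, y to its left, z up, the work surface at z = 0. Lengths are in m, angles in rad, forces in N, time in s.
With the tool pointing down it reaches from about 0.25 to 0.775 m from the base axis. Payload 4 kg.
Tool frame: the origin (TCP) lies at the very end of the fingers, on their centre line; the grasp point (between the pads) lies hold_point_z behind it (hold_point_z is the distance from the TCP to the grasp point, in m); z points along the fingers, y is the direction in which the jaws open and shut (so a half turn about z gives the same grasp; the last joint's range is limited). The gripper opens to 94 mm and grips with 3 to 60 N. Pads are 16 mm wide; open, the fingers measure 119 mm over their backs; the gripper's body (75 mm by 177 mm) begins 78 mm behind the grasp point.
Start: joints at [-1.223, 0.087, 1.371, -0, 1.684, -0.103], TCP at [0.24, -0.495, 0.206] pointing down, gripper open.
Joint ranges: [-3.1, 3.1], [-0.76, 2.03], [0.27, 2.55], [-1.08, 4.22], [0.17, 2.65], [-2.57, 2.57]. Speed limits (rad/s): [2.79, 2.79, 3.14, 3.14, 3.14, 3.14].

## Interface

Orientations are given as [roll, pitch, yaw] about the fixed x, y, z axes, in that order (R = Rz(yaw) Ry(pitch) Rx(roll)).
In Python, from bench import * gives the robot as it stands.
- The arm moves only by the tool step_arm, never from a script. Its argument "increments" is text: rows parted by semicolons, each of 6 numbers parted by spaces: the shift along the tool's x, y, z in cm, then the turn, a rotation vector about the tool's x, y, z in rad. A call has 1 to 5 rows; each row shifts and turns the commanded pose from where the row before left it, along the tool's axes as they then stand; what a row does not reach is not made up. A row lasts 1/10 s, in which the tool goes at most 50 mm and 8.59 degrees, less where a joint would pass 70% of its speed; a pose out of reach is approached as far as the arm can. A call is refused whole if a number of a shift passes 5 or a number of a turn 0.15, either way. A call with a gripper value outside its range is refused whole. "claw" is the gripper's target within -1 to 1 (shut at 1, half-way at 0, fully open at -1), set as the call begins (left out, the last holds). The fingers move at their own pace and stop on an object; the grip force is fixed at half the most. Time passes only in rows, so rows that do not move let the fingers close. It gives the time, the measured TCP pose, the force and the opening at its end, in the units of the state.
- get_obs(): the state, without advancing time (a new reading comes with each control period).
- snapshot(name): name is "side" or "top" or "wrist"; returns the picture (480x640x3 uint8, red, green, blue); there is no depth.
- calibration(name): a dict with "camera_matrix" (3x3 intrinsics, pixels), "eye" and "orientation" of the camera in the world; the wrist camera has in their place "tool_from_camera" (4x4, takes a point from camera to tool coordinates, whose origin is the TCP and whose axes are the flange's). Camera axes: x right, y up, looking along -z (the intrinsics and any distortion apply to the point x, -y, -z); pixel columns grow to the right and rows downward; lengths in m; the calibration is good to about 2 mm. A picture is of the moment at which its call begins: read the wrist's pose just before it. calibration takes no time and is no camera call.
- close_job(): hands the job in, once; it reports no verdict.
The state is a dict: "time": time; "joint_positions": joint angles; "qvel": joint speeds; "joint_torque": joint torques, N m; "tool_pos": TCP position; "ee_rot": TCP orientation; "wrist_force": force on the tool from outside, world axes, zero at the start; "wrist_torque": the same for the moment, N m; "width": finger opening in m.
Only numpy, scipy, OpenCV 4.12 (cv2) and the standard library are available. Lean on these libraries where they do the work, as an engineer would, in place of code of your own. Each camera call takes 0.05 s, during which the arm holds its last target. There are 200 camera calls.

## Working session

There is one attempt and no reset: what is moved stays moved. The work goes in short steps, Python scripts to look and compute and a tool call to move; the robot and the scene stay as the last step left them, time stands still between calls to the robot, and variables do not carry over. Pictures are saved under pics/ and viewed, about 8 in all and at most 12, crops included, and the job is handed in when it is done.

Besides the shell and the picture viewer there is one more tool, called after "Call:" by a JSON object that holds its "op" and its "data", one argument or row to a line. step_arm: Moves the arm, as the interface text tells. Its arguments: {"type":"object","properties":{"increments":{"type":"string"},"claw":{"type":"number"}},"required":["increments"]}

```bash
ls; mkdir -p pics
python3 - <<'E'
from bench import *
import cv2
o=get_obs();print({k:o[k] for k in('time','tool_pos','ee_rot','wrist_force','width')})
for n in("side","top"):
    cv2.imwrite(f"pics/{n}1.png",snapshot(n)[:,:,::-1]);print(n,calibration(n))
print(calibration("wrist"))
E
```

```text
pics
{'time': 0.0, 'tool_pos': array([ 0.23943604, -0.49452196,  0.20430693]), 'ee_rot': array([-3.13938398e+00, -2.12958324e-04,  4.50848332e-01]), 'wrist_force': array([-0.07032897,  0.10656705,  0.46157356]), 'width': 0.09403086564941811}
side {'camera_matrix': array([[450.15727997,   0.        , 318.68021228],
       [  0.        , 450.15727997, 244.01017646],
       [  0.        ,   0.        ,   1.        ]]), 'eye': array([ 0.48577262, -0.6505415 ,  0.599887  ]), 'orientation': array([ 9.72050450e-01, -6.62545350e-04, -1.27032251e-01])}
top {'camera_matrix': array([[515.25494647,   0.        , 320.94450883],
       [  0.        , 515.25494647, 235.91026818],
       [  0.        ,   0.        ,   1.        ]]), 'eye': array([0.36332446, 0.02240128, 1.12632345]), 'orientation': array([ 0.21611654, -0.00517709, -1.55255829])}
{'camera_matrix': array([[335.86895308,   0.        , 318.2771574 ],
       [  0.        , 335.86895308, 237.62258739],
       [  0.        ,   0.        ,   1.        ]]), 'tool_from_camera': array([[ 3.73703051e-04,  9.73254129e-01,  2.29730846e-01,
         6.57626453e-02],
       [ 9.99999365e-01, -1.19466629e-04, -1.12057840e-03,
         1.71489330e-04],
       [-1.06316239e-03,  2.29731119e-01, -9.73253555e-01,
        -1.79638310e-01],
       [ 0.00000000e+00,  0.00000000e+00,  0.00000000e+00,
         1.00000000e+00]])}
```

View pics/side1.png

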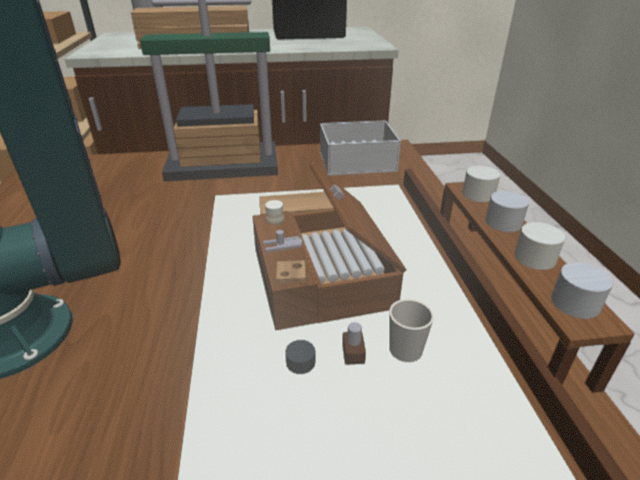

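View pics/top1.png

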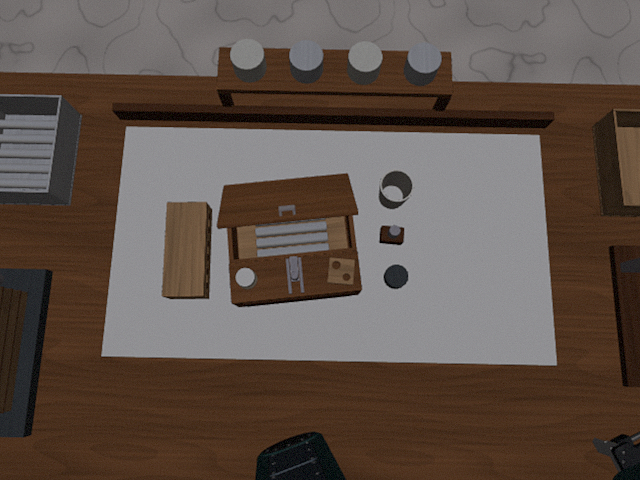

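```bash
cat > h.py <<'E'
from bench import *
import cv2,numpy as np
from scipy.spatial.transform import Rotation as Ro
def cam(n):
    c=calibration(n);return c['camera_matrix'],Ro.from_euler('xyz',c['orientation']).as_matrix(),np.array(c['eye'])
def ray(n,u,v):
    K,R,e=cam(n);d=R@np.array([(u-K[0,2])/K[0,0],-(v-K[1,2])/K[1,1],-1]);return e,d
def onz(n,u,v,z):
    e,d=ray(n,u,v);return e+d*(z-e[2])/d[2]
def proj(n,P):
    K,R,e=cam(n);p=R.T@(np.array(P)-e);return np.array([K[0,0]*p[0]/-p[2]+K[0,2],K[1,1]*-p[1]/-p[2]+K[1,2]])
E
python3 - <<'E'
import cv2
t=cv2.imread('pics/top1.png')[165:315,210:410];cv2.imwrite('pics/t2.png',cv2.convertScaleAbs(cv2.resize(t,(800,600),interpolation=2),alpha=1.5))
t=cv2.imread('pics/side1.png')[155:335,240:440];cv2.imwrite('pics/s2.png',cv2.resize(t,(660,594),interpolation=2))
E
```

```text
(no output)
```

View pics/t2.png

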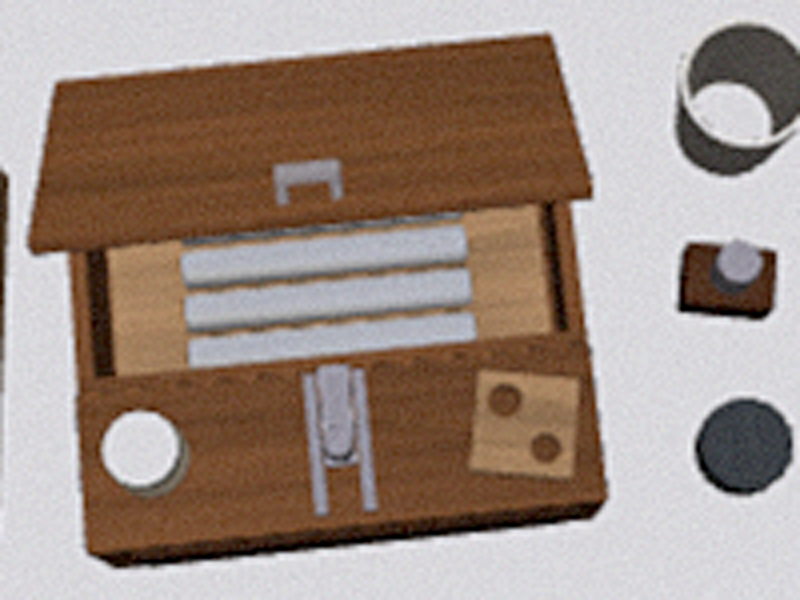

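View pics/s2.png

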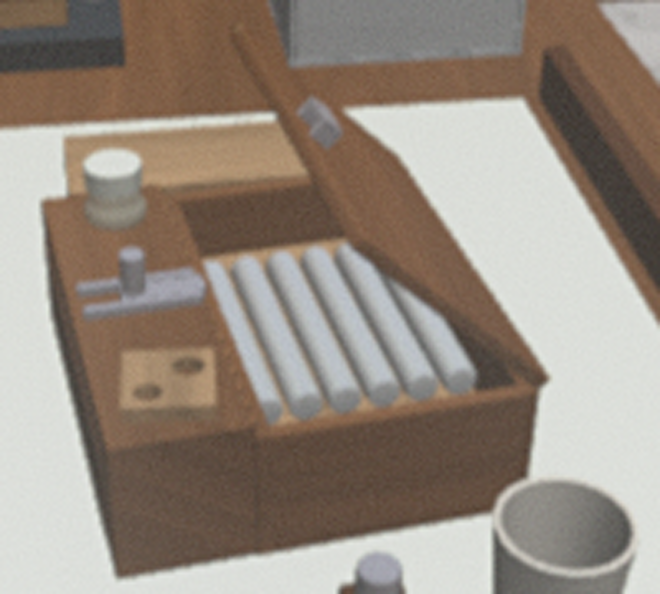

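```bash
cat >> h.py <<'E'
def tri(a,b):
    (e1,d1),(e2,d2)=ray('top',*a),ray('side',*b)
    s=np.linalg.lstsq(np.c_[d1,-d2],e2-e1,rcond=None)[0]
    p,q=e1+s[0]*d1,e2+s[1]*d2;return (p+q)/2,np.linalg.norm(p-q)
T=lambda x,y:(210+x/4,165+y/4)
S=lambda x,y:(240+x/3.333,155+y/3.3)
E
python3 - <<'E'
from h import *
np.set_printoptions(precision=4,suppress=True)
S=lambda x,y:(240+x*200/660,155+y*180/594)
fl,fr=onz('top',*T(88,550),.107),onz('top',*T(605,500),.107)
fl2,fr2=onz('side',*S(44,202),.107),onz('side',*S(107,449),.107)
print(fl,fr,fl2,fr2,np.linalg.norm(fl-fr))
fl=(fl+fl2)/2;fr=(fr+fr2)/2
y=(fl-fr)/np.linalg.norm(fl-fr);x=np.array([y[1],-y[0],0]);yaw=np.arctan2(x[1],x[0])
O=(fl+fr)/2+.12*x;print('O',O,'yaw',yaw)
for n,P in(('jar cap',onz('top',*T(143,448),.147)),('gauge',onz('top',*T(526,424),.117)),('knob side',onz('side',*S(131,254),.139)),('weight',onz('top',*T(744,445),.042)),('punch',onz('top',*T(740,262),.077)),('keeper',tri(T(307,168),S(322,112))[0]), ('lidFL',tri(T(30,250),S(237,28))[0])):
    d=P-O;print(n,P,'chest',d@x,d@y,d[2]+.095)
def lidpt(th,s,yy,h=.01): # chest coords
    xc=.12-s*np.cos(th)+h*np.sin(th)*-1*-1; return None
# lid: direction hinge->edge u=(-cos,0,sin); outer normal n=(sin,0,cos)
for th in(.8,.9,1.,1.1,1.2):
    r=[]
    for s,yy in((.158,.13),(.158,-.13),(0,-.13),(0,.13)):
        xc=.12-s*np.cos(th)+.01*np.sin(th);zc=.085+s*np.sin(th)+.01*np.cos(th)
        P=O+x*xc+y*yy;P[2]=.012+zc
        t=proj('top',P);sd=proj('side',P);r.append(((t-[210,165])*4).round(0).tolist()+((sd-[240,155])*3.3).round(0).tolist())
    print(th,r)
E
```

```text
[0.4496 0.1938 0.107 ] [ 0.4791 -0.0606  0.107 ] [0.4525 0.188  0.107 ] [ 0.4825 -0.0637  0.107 ] 0.25605793720663256
O [0.5851 0.0784 0.107 ] yaw 0.11683418727631799
jar cap [0.4952 0.1635 0.147 ] chest -0.07935312630573525 0.09500359799778954 0.13500000000000004
gauge [ 0.5148 -0.0207  0.117 ] chest -0.08140643182210322 -0.09017572552718027 0.10500000000000001
knob side [0.5037 0.0688 0.139 ] chest -0.08201323864344152 3.648207331743523e-06 0.12700000000000003
weight [ 0.517  -0.1395  0.042 ] chest -0.09305087679669086 -0.2084693255237093 0.030000000000000054
punch [ 0.6083 -0.1335  0.077 ] chest -0.0016177097865674374 -0.2130929143771165 0.06499999999999997
keeper [0.6159 0.085  0.2145] chest 0.03136536549502652 0.0030341594241890877 0.20250993333139458
lidFL [0.5791 0.2104 0.2107] chest 0.009418342744137572 0.13180670383092477 0.19871756309282768
0.8 [[30.0, 224.0, 246.0, 19.0], [599.0, 171.0, 371.0, 233.0], [558.0, 26.0, 555.0, 384.0], [60.0, 72.0, 403.0, 157.0]]
0.9 [[25.0, 192.0, 265.0, 3.0], [598.0, 138.0, 396.0, 212.0], [558.0, 26.0, 556.0, 385.0], [60.0, 72.0, 404.0, 158.0]]
1.0 [[19.0, 158.0, 286.0, -12.0], [596.0, 105.0, 423.0, 194.0], [558.0, 25.0, 557.0, 386.0], [61.0, 71.0, 404.0, 159.0]]
1.1 [[15.0, 124.0, 308.0, -25.0], [593.0, 70.0, 452.0, 178.0], [557.0, 25.0, 557.0, 387.0], [61.0, 71.0, 405.0, 160.0]]
1.2 [[10.0, 88.0, 331.0, -35.0], [591.0, 35.0, 482.0, 164.0], [557.0, 25.0, 558.0, 388.0], [61.0, 70.0, 405.0, 161.0]]
```

Call:
{"op": "step_arm", "data": {
  "increments": "0 0 -2 0 0 0.111; 0 0 -2 0 0 0.111; 0 0 -2 0 0 0.111; 3 -3.3 0 0 0 0; 3 -3.3 0 0 0 0",
  "claw": 1
}}

```text
time: 0.6
tool_pos: [0.2915, -0.4224, 0.2655]
ee_rot: [3.142, -0.0, 0.115]
wrist_force: [0.3, -0.2, 0.3]
width: 0.0574
```

Call:
{"op": "step_arm", "data": {
  "increments": "3 -3.3 0 0 0 0; 3 -3.3 0 0 0 0; 3 -3.3 0 0 0 0; 3 -3.3 0 0 0 0; 3 -3.3 0 0 0 0"
}}

```text
time: 1.1
tool_pos: [0.4216, -0.2392, 0.265]
ee_rot: [-3.141, 0.0, 0.118]
wrist_force: [0.5, 0.2, -0.9]
width: 0.0175
```

Call:
{"op": "step_arm", "data": {
  "increments": "3 -3.3 0 0 0 0; 3 -3.3 0 0 0 0; 3 -3.3 0 0 0 0; 3 -3.3 0 0 0 0; 0 0 0 0 0 0"
}}

```text
time: 1.6
tool_pos: [0.5264, -0.0914, 0.2641]
ee_rot: [-3.139, 0.001, 0.125]
wrist_force: [0.3, -0.8, 0.5]
width: 0.0005
```

Call:
{"op": "step_arm", "data": {
  "increments": "2.7 -2.8 0 0 0 0; 2.7 -2.8 0 0 0 0; 2.7 -2.8 0 0 0 0; 2.7 -2.8 0 0 0 0; 0 0 0 0 0 0"
}}

```text
time: 2.1
tool_pos: [0.6198, 0.0308, 0.2632]
ee_rot: [-3.14, 0.003, 0.122]
wrist_force: [0.4, -0.9, 0.1]
width: 0.0003
```

```bash
cat >> h.py <<'E'
np.set_printoptions(precision=4,suppress=True)
O=np.array([.5851,.0784,.012]);yaw=.117
cx=np.array([np.cos(yaw),np.sin(yaw),0]);cy=np.array([-cx[1],cx[0],0])
def chest(P): d=np.array(P)-O;return np.array([d@cx,d@cy,d[2]])
def st():
    o=get_obs();print(o['time'],'tcp chest',chest(o['tool_pos']),'w',o['tool_pos'],o['ee_rot'],'F',o['wrist_force']);return o
E
python3 - <<'E'
from h import *
st()
a=snapshot('side')[:,:,::-1][120:320,220:460];b=snapshot('top')[:,:,::-1][150:320,190:400]
cv2.imwrite('pics/c3.png',np.vstack([cv2.resize(a,(480,320*5//4))[:300],cv2.resize(b,(480,300))]) if 0 else np.hstack([cv2.resize(a,(400,333))[:333],cv2.resize(b,(400,333))]))
E
```

```text
2.1 tcp chest [ 0.029  -0.0513  0.2512] w [0.6198 0.0308 0.2632] [-3.1401  0.0027  0.122 ] F [ 0.3858 -0.9473  0.0695]
```

View pics/c3.png

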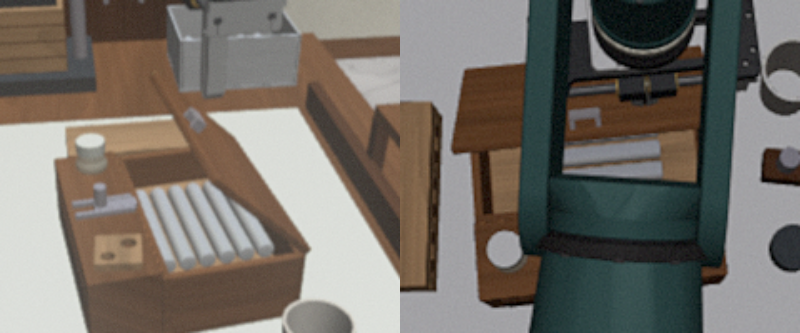

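Call:
{"op": "step_arm", "data": {
  "increments": "0 0 1.5 0 0 0; 0 0 1.5 0 0 0; 0 0 1.3 0 0 0; 0 0 0.7 0 0 0; 0 0 0 0 0 0"
}}

```text
time: 2.7
tool_pos: [0.6177, 0.0276, 0.2136]
ee_rot: [-3.141, 0.003, 0.117]
wrist_force: [-0.2, -1.0, 0.0]
width: 0.0007
```

Call:
{"op": "step_arm", "data": {
  "increments": "0 0 0.3 0 0 0; 0 0 0.3 0 0 0; 0 0 0.3 0 0 0; 0 0 0.3 0 0 0; 0 0 0 0 0 0"
}}

```text
time: 3.2
tool_pos: [0.619, 0.0281, 0.2038]
ee_rot: [3.141, -0.001, 0.118]
wrist_force: [1.6, 0.5, 2.5]
width: 0.0005
```

Call:
{"op": "step_arm", "data": {
  "increments": "-0.5 0 0.5 0 0 0; -0.5 0 0.53 0 0 0; -0.46 0 0.56 0 0 0; -0.44 0 0.58 0 0 0; -0.4 0 0.6 0 0 0"
}}

```text
time: 3.7
tool_pos: [0.5954, 0.0253, 0.175]
ee_rot: [3.141, 0.0, 0.118]
wrist_force: [1.9, -0.5, 0.4]
width: 0.0006
```

Call:
{"op": "step_arm", "data": {
  "increments": "-0.38 0 0.62 0 0 0; -0.34 0 0.64 0 0 0; -0.3 0 0.65 0 0 0; -0.28 0 0.67 0 0 0; -0.25 0 0.68 0 0 0"
}}

```text
time: 4.2
tool_pos: [0.5803, 0.0235, 0.1426]
ee_rot: [3.141, 0.0, 0.118]
wrist_force: [1.6, -0.4, 1.6]
width: 0.0005
```

Call:
{"op": "step_arm", "data": {
  "increments": "-0.2 0 0.6 0 0 0; -0.15 0 0.6 0 0 0; -0.1 0 0.5 0 0 0; -0.1 0 0.4 0 0 0; -0.05 0 0.3 0 0 0"
}}

```text
time: 4.7
tool_pos: [0.5744, 0.0229, 0.1188]
ee_rot: [-3.142, 0.0, 0.118]
wrist_force: [1.3, 0.3, 1.6]
width: 0.0001
```

Call:
{"op": "step_arm", "data": {
  "increments": "0 0 0.25 0 0 0; 0 0 0.2 0 0 0; 0 0 0.2 0 0 0; 0 0 0.15 0 0 0; 0 0 0.1 0 0 0"
}}

```text
time: 5.2
tool_pos: [0.5742, 0.023, 0.1099]
ee_rot: [-3.141, 0.001, 0.118]
wrist_force: [-1.0, -0.4, 1.0]
width: 0.0006
```

Run:
```python
from h import *
st()
a=snapshot('side')[:,:,::-1][190:330,240:410];st()
cv2.imwrite('pics/c4.png',cv2.resize(a,(680,560),interpolation=2))
```

```text
5.2 tcp chest [-0.0173 -0.0538  0.0979] w [0.5742 0.023  0.1099] [-3.1413  0.0009  0.1179] F [-0.9912 -0.4133  0.9866]
5.25 tcp chest [-0.0173 -0.0538  0.0978] w [0.5742 0.023  0.1098] [-3.1413  0.0009  0.1178] F [-0.82   -0.6945 -0.271 ]
```

View pics/c4.png

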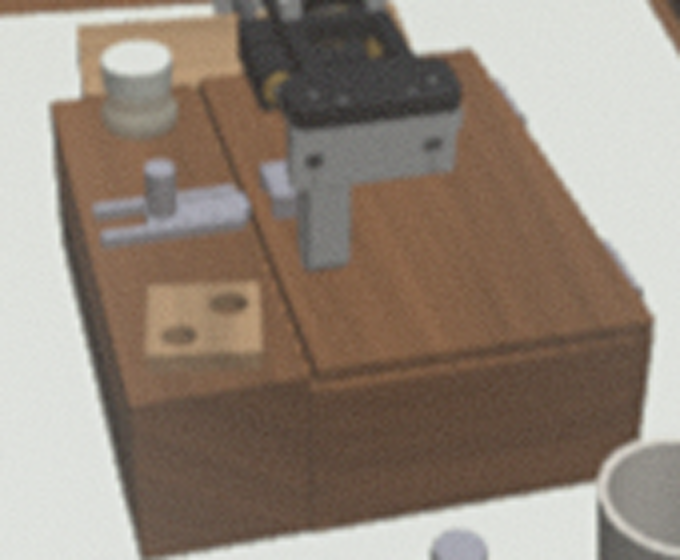

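The picture shows the lid almost shut, with a thin gap left at its near side (310-650, 375-330). The knob and gauge have not moved. I'll press on gently until the force rises.

Call:
{"op": "step_arm", "data": {
  "increments": "0 0 0.1 0 0 0; 0 0 0.1 0 0 0; 0 0 0.1 0 0 0; 0 0 0 0 0 0"
}}

```text
time: 5.65
tool_pos: [0.5747, 0.023, 0.1073]
ee_rot: [-3.142, -0.0, 0.118]
wrist_force: [-1.3, 0.2, 2.3]
width: 0.0006
```

Call:
{"op": "step_arm", "data": {
  "increments": "0 0 0.05 0 0 0; 0 0 0.05 0 0 0; 0 0 0 0 0 0"
}}

```text
time: 5.95
tool_pos: [0.5747, 0.023, 0.1072]
ee_rot: [3.142, -0.001, 0.118]
wrist_force: [-2.5, 0.3, 5.5]
width: 0.0007
```

Call:
{"op": "step_arm", "data": {
  "increments": "0 0 0.07 0 0 0; 0 0 0.07 0 0 0; 0 0 0 0 0 0; 0 0 0 0 0 0"
}}

```text
time: 6.35
tool_pos: [0.5747, 0.023, 0.1071]
ee_rot: [3.141, -0.001, 0.118]
wrist_force: [-5.1, 0.1, 9.7]
width: 0.0004
```

Call:
{"op": "step_arm", "data": {
  "increments": "0 0 -1 0 0 0; 0 0 -3 0 0 0; 0 0 -3 0 0 0; -3.2 -1.8 0 0 0 0; -3.2 -1.8 0 0 0 0"
}}

```text
time: 6.85
tool_pos: [0.5076, 0.0511, 0.1758]
ee_rot: [3.141, -0.003, 0.117]
wrist_force: [0.1, 0.7, 0.5]
width: 0.0006
```

Call:
{"op": "step_arm", "data": {
  "increments": "-3.2 -1.8 0 0 0 0; 0 0 0 0 0 0; 0 0 0 0 0 0"
}}

```text
time: 7.15
tool_pos: [0.4732, 0.0654, 0.175]
ee_rot: [3.141, -0.002, 0.119]
wrist_force: [0.5, -0.7, 0.4]
width: 0.0003
```

Run:
```python
from h import *
st()
a=snapshot('side')[:,:,::-1][190:330,240:410]
cv2.imwrite('pics/c5.png',cv2.resize(a,(680,560),interpolation=2))
```

```text
7.15 tcp chest [-0.1127  0.0001  0.163 ] w [0.4732 0.0654 0.175 ] [ 3.1411 -0.0019  0.1185] F [ 0.525  -0.7476  0.4284]
```

View pics/c5.png

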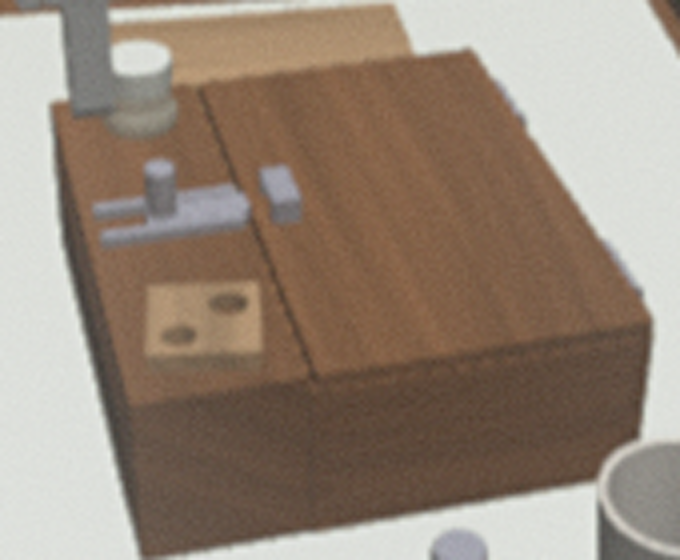

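The lid now sits flush with the rail, with no gap at its near side. The knob top is at (158,168) and the keeper at (280,190). Next I'll lower the fingertips in front of the knob and push it.

Call:
{"op": "step_arm", "data": {
  "increments": "0 0 2 0 0 0; 0 0 2 0 0 0; 0 0 1.3 0 0 0; 0 0 0 0 0 0"
}}

```text
time: 7.6
tool_pos: [0.4722, 0.0647, 0.1193]
ee_rot: [-3.141, 0.005, 0.117]
wrist_force: [-0.4, -0.5, -0.4]
width: 0.0006
```

Call:
{"op": "step_arm", "data": {
  "increments": "0.4 0 0 0 0 0; 0.4 0 0 0 0 0; 0.4 0 0 0 0 0; 0.3 0 0 0 0 0; 0.3 0 0 0 0 0"
}}

```text
time: 8.1
tool_pos: [0.4908, 0.0673, 0.1223]
ee_rot: [3.141, 0.0, 0.118]
wrist_force: [-2.9, -0.3, 2.4]
width: 0.0005
```

Call:
{"op": "step_arm", "data": {
  "increments": "0.4 0 0 0 0 0; 0.4 0 0 0 0 0; 0.4 0 0 0 0 0; 0.4 0 0 0 0 0; 0.3 0 0 0 0 0"
}}

```text
time: 8.6
tool_pos: [0.51, 0.0697, 0.1218]
ee_rot: [-3.141, 0.0, 0.118]
wrist_force: [-2.1, 0.5, 2.2]
width: 0.0004
```

Call:
{"op": "step_arm", "data": {
  "increments": "0.3 0 0 0 0 0; 0.2 0 0 0 0 0; 0.1 0 0 0 0 0; 0.1 0 0 0 0 0; 0 0 0 0 0 0"
}}

```text
time: 9.1
tool_pos: [0.5162, 0.0705, 0.1217]
ee_rot: [-3.141, 0.001, 0.118]
wrist_force: [-4.1, -0.1, 3.0]
width: 0.0006
```

Call:
{"op": "step_arm", "data": {
  "increments": "0.1 0 0 0 0 0; 0.1 0 0 0 0 0; 0.1 0 0 0 0 0; 0.1 0 0 0 0 0; 0 0 0 0 0 0"
}}

```text
time: 9.6
tool_pos: [0.5165, 0.0705, 0.1217]
ee_rot: [3.142, 0.009, 0.118]
wrist_force: [-12.8, -0.7, 8.5]
width: 0.0
```

Call:
{"op": "step_arm", "data": {
  "increments": "-0.5 0 0 0 0 0; -1.5 0 0 0 0 0; 0 0 -3 0 0 0; 0 0 -4 0 0 0; 0 0 -4 0 0 0"
}}

```text
time: 10.1
tool_pos: [0.5012, 0.0684, 0.2323]
ee_rot: [3.141, -0.001, 0.118]
wrist_force: [-0.3, 0.8, 0.2]
width: 0.0003
```

Call:
{"op": "step_arm", "data": {
  "increments": "-4 0 -3 0 0 0; -4 0 -3 0 0 0; -4 0 0 0 0 0; -4 0 0 0 0 0; 0 0 0 0 0 0"
}}

```text
time: 10.6
tool_pos: [0.3401, 0.0495, 0.2935]
ee_rot: [3.14, -0.007, 0.117]
wrist_force: [0.3, 0.0, 0.2]
width: 0.0006
```

Run:
```python
from h import *
st()
a=snapshot('side')[:,:,::-1][190:330,240:410]
cv2.imwrite('pics/c6.png',cv2.resize(a,(680,560),interpolation=2))
def pc(p): P=O+p[0]*cx+p[1]*cy;P[2]=.012+p[2];return ((proj('side',P)-[240,190])*4).round(0)
for b in (0,.003,.030,.032,.034): print(b,pc((-.085+b,0,.127)))
```

```text
10.6 tcp chest [-0.2467 -0.0001  0.2815] w [0.3401 0.0495 0.2935] [ 3.1402 -0.0067  0.1173] F [0.3451 0.015  0.2316]
0 [153. 169.]
0.003 [159. 168.]
0.03 [215. 160.]
0.032 [219. 160.]
0.034 [223. 159.]
```

View pics/c6.png

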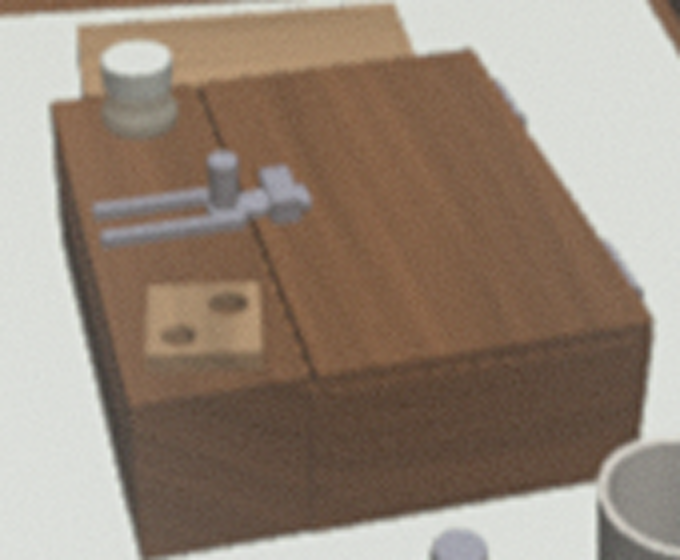

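The knob top is at (222,159), where I predicted (223,159) for fully home. The tongue shows on the far side of the keeper, and the jar and gauge have not moved.

```bash
python3 -c "
from bench import *
print(close_job())"
```

```text
the job is handed in; nothing more can be done
None
```

The lid is fully shut and the bolt is pushed home through the keeper, and I've handed the job in. No verdict is given at hand-in.

- **Lid:** With the fingers closed, I guided the lid down from about 0.75 rad, slowing towards the end. It stopped firmly with the fingertips at z = 0.107 m, the rail's height, at about 10 N. In the picture afterwards it was flush with the rail.
- **Bolt:** I then pushed the knob with about 2.5–4 N until it stopped, pressing to about 13 N. The last picture puts the knob top at pixel (222,159); fully home was predicted at (223,159), or about 0.0335 of 0.034 m. The tongue shows beyond the keeper. The fingertip reading put the knob about 2–3 mm short of home. I put that down to the chest-pose and calibration error, because the stop was firm and the picture agrees with home.
- **Everything else:** The jar and gauge are where they were. I saw no sign of anything else being touched, but did not measure the other items again. The arm finished clear of everything at 10.6 s.

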